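# Roll a gas sample cylinder into its rest and slide it home in the sampling port

## Robot

A 6-joint arm with a two-finger parallel gripper is mounted at the origin on the work surface. World frame = base frame: x ahead of the robot, y to its left, z up, the work surface at z = 0. Lengths are in m, angles in rad, forces in N, time in s.
With the tool pointing down it reaches from about 0.25 to 0.85 m from the base axis. Payload 12.5 kg.
Tool frame: the origin (TCP) lies on the centre line of the jaws, within the pads' length; the fingertips stand 25 mm ahead of it and the grasp point (between the pads) lies 6 mm ahead of it; z points along the fingers, y is the direction in which the jaws open and shut (so a half turn about z gives the same grasp; the last joint's range is limited). The gripper opens to 93 mm and grips with 3 to 60 N. Pads are 15 mm wide; open, the fingers measure 128 mm over their backs; the gripper's body (75 mm by 188 mm) begins 65 mm behind the grasp point.
Start: joints at [-1.233, 0.351, 1.652, -0, 1.139, -0.085], TCP at [0.226, -0.502, 0.244] pointing down, gripper open.
Joint ranges: [-2.75, 2.75], [-0.79, 2.1], [0.01, 2.65], [-1.57, 4.71], [0.07, 3.14], [-2.87, 2.87]. Speed limits (rad/s): [2.22, 2.22, 2.79, 3.14, 3.14, 3.14].

## Interface

Orientations are given as a rotation vector (axis times angle).
In Python, from plant import r, cams gives the robot as it stands.
- The arm moves only by the shell command python3 -m inch 'ROWS' [FORCE]. ROWS is JSON, a list of rows, each an object of numbers: "dx", "dy", "dz": the shift along the tool's x, y, z in mm; "wx", "wy", "wz": the turn, a rotation vector about the tool's x, y, z in degrees; "hand": the closure, from 0 (fully open) to 1 (shut). In form: [{"dx": .., "dy": .., "dz": .., "wx": .., "wy": .., "wz": .., "hand": ..}, ...]. A call has 1 to 10 rows; each row shifts and turns the commanded pose from where the row before left it, along the tool's axes as they then stand; what a row does not reach is not made up. A row lasts 1/8 s, in which the tool goes at most 62.5 mm and 10.7 degrees, less where a joint would pass 70% of its speed; a pose out of reach is approached as far as the arm can. A call is refused whole if a number of a shift passes 62.5 or a number of a turn 10.7, either way. A call with a gripper value outside its range is refused whole. The fingers move at their own pace and stop on an object; FORCE is the grip in N (left out, the last holds). Time passes only in rows, so rows that do not move let the fingers close. It gives the time, the measured TCP pose, the force and the opening at its end, in the units of the state.
- r.get_obs(): the state, without advancing time (a new reading comes with each control period).
- cams.grab_frame(name): name is "scene" or "top"; returns a dict with "pixels" (400x640x3 uint8, blue, green, red), "camera_matrix" (3x3 intrinsics, pixels), "view" (4x4, takes a point from world to camera coordinates). Camera axes: x right, y down, z forward; pixel columns grow to the right and rows downward; lengths in m; the calibration is good to about 2 mm. A picture is of the moment at which its call begins. There is no depth.
- r.close_job(): hands the job in, once; it reports no verdict.
The state is a dict: "time_s": time; "joint_pos": joint angles; "qd": joint speeds; "tau": joint torques, N m; "tcp_pos": TCP position; "tcp_rot": TCP orientation; "contact_force": force on the tool from outside, world axes, zero at the start; "moment": the same for the moment, N m; "grip_width": finger opening in m.
Only numpy, scipy, OpenCV 4.12 (cv2) and the standard library are available. Lean on these libraries where they do the work, as an engineer would, in place of code of your own. Each camera call takes 0.05 s, during which the arm holds its last target.

## Task

Roll the steel sample cylinder on its side across the white loading board, over the low sill and into the V-groove, gently enough that it does not run on over the far lip, and let go so that it lies still in the groove by itself. Then push on its plug end to slide it lengthwise along the groove into the sampling port until you feel it firmly home on the seat inside, without forcing it, and leave it there. Do not lift the cylinder, and leave the vials, block, dropper bottle and spanner alone.

Things in the scene. Friction and masses are not known exactly. Their poses are not given: they have to be found in the camera images.
- sample: Gas sample cylinder: plain stainless steel, 51 mm diameter (radius 25.5), straight shell 120 mm long, domed ends, 0.48 to 0.72 kg, loose on its side on the board, up to 0.1 rad out of line with the groove. Let go at 0.1 m/s it coasts about 1 cm. Origin mid-shell, on its axis; +y along the axis to the brass stem, the turn about y is arbitrary. Any push over 20 N counts as forcing it.
- stem_tip (a point): Tip of the brass stem, on the cylinder's axis, 122 mm from the sample's origin along its +y. The stem is 12 mm in diameter and 30 mm long and goes into the port.
- plug_face (a point): Middle of the flat face of the plug at the other end, on the axis, 92 mm from the sample's origin along its -y; the face is 22 mm in diameter. Push here to slide the cylinder.
- groove (a point): V-groove across the fixed white board (sides at 22 degrees, bottom 8 mm above the bench). The point lies where the axis of a settled cylinder passes, 35.5 mm above the bench; +y runs along the groove to the port, +x is the way to roll. In this frame the board spans x -200 to +45 and y -135 to +85 mm; its flat, 10 mm above the bench (a cylinder there also has its axis at 35.5), ends at x -43.5.
- sill (a point): Middle of the low sill's crest, 15 mm above the bench, 17 mm before the groove point (x -17 in its frame), a plain edge. A ramp rises to it from the flat at 11 degrees; rolling up takes a push of 1 to 5 N, which falls away past the crest. There the cylinder drops into the groove by itself; rolled over at more than about 0.1 m/s it may run on.
- lip (a point): Near edge of the far lip, 12.4 mm past the groove point, 13 mm above the bench (2 mm lower than the sill), level for 33 mm, then the board's end. A cylinder in the groove climbs it under a side push of some 2 to 6 N. Its axis more than 14 mm past the groove counts as overrun.
- port (a point): Mouth of the sampling port, on its axis: round steel fitting, 17 mm bore, same axes as the groove point (+y goes in), 100 mm along y from the groove point and in line with a cylinder lying there. The rubber seat, hidden 12 to 28 mm inside, must be felt; it gives about 1 mm per 8 N. Sliding takes up to 3 N. Home: standing still on the seat under a push of 5 N or more (not over 20) for at least 0.2 s.
- valve_box (a point): Centre of the top of the fixed beige valve box that carries the port: 180 mm (x) by 140 mm (y), 125 mm high; its face stands 20 mm behind the port's mouth.
- vial_block: Bystander: light wooden block, 80 x 130 x 30 mm, with six bored holes, behind the far lip. Origin under its centre.
- vial_a: Bystander: capped glass vial, 25 mm diameter, 54 mm tall, standing in the block. Origin under its centre.
- vial_b: Bystander: a second such vial in the block.
- dropper: Bystander: white plastic dropper bottle, 27 mm diameter, 80 mm tall, standing behind the far lip. Origin under its centre.
- spanner: Bystander: steel open-ended spanner, 150 mm long, lying on the bench on the robot's side of the valve box. Origin near its middle.
Mind the look-alikes: they are no part of the job. What is meant by the sample is not purple or red, and is the larger of those in its own colour.

How it is judged:
On the way, in this order (a step that is already met when the one before it is completed fails the run):
1. the cylinder lies still in the V-groove, untouched, with its stem still outside the port (x of sample in the frame of groove between -0.004 and 0.004 m and z of sample in the frame of groove between -0.003 and 0.003 m and angle between the y axis of sample and the y axis of groove, either way round below 0.05 rad and linear speed of sample below 0.008 m/s and contact force between the fingers and sample below 0.3 N and y of stem_tip in the frame of port below 0.002 m), for 0.3 s.
2. the stem is pressed home on the seat in the port with 5 to 20 N, standing still (y of stem_tip in the frame of port above 0.01 m and contact force between the fingers and sample between 5 and 20 N and linear speed of sample below 0.004 m/s), for 0.15 s.
At the end, for the whole second after the job is handed in: The cylinder lies still in the V-groove (axis within 4 mm of the groove line sideways and 3 mm in height, parallel to it within 0.05 rad) with its stem in the port as pressed home, at least 10 mm past the mouth (y of stem_tip in the frame of port above 0.01 m and x of sample in the frame of groove between -0.004 and 0.004 m and z of sample in the frame of groove between -0.003 and 0.003 m and angle between the y axis of sample and the y axis of groove, either way round below 0.05 rad and linear speed of sample below 0.008 m/s); the robot touches nothing.
It fails at once if the cylinder overruns the groove (axis more than 14 mm past it) (x of sample in the frame of groove above 0.014 m).
It fails at once if the cylinder is lifted off the board (more than 15 mm above its settled height) (z of sample in the frame of groove above 0.015 m).
It fails at once if the cylinder is forced: the gripper pushes it with more than 20 N (contact force between any of the fingers, the arm and sample above 20 N).
It fails at once if a bystander is moved more than 15 mm (distance of any of vial_block, vial_a, vial_b, dropper, spanner from where it was at the start of the episode above 0.015 m).
It also fails if it takes over 64 s, if anything falls off the work surface, if the arm or the gripper's body presses on something with over 40 N, if the wrist force passes 120 N, or if a joint passes its speed limit or range.

## Working session

There is one attempt and no reset: what is moved stays moved. The work goes in short steps, Python scripts to look and compute and a shell command to move; the robot and the scene stay as the last step left them, time stands still between calls to the robot, and variables do not carry over. Pictures are saved under pics/ and viewed, and the job is handed in when it is done.

```bash
ls; mkdir -p pics; python3 - <<'E'
from plant import r,cams
import cv2,numpy as np
o=r.get_obs();print(o)
for n in("scene","top"):
    f=cams.grab_frame(n);cv2.imwrite(f"pics/{n}0.png",f["pixels"]);print(n,f["camera_matrix"],f["view"])
E
```

```text
pics
{'time_s': 0.0, 'joint_pos': array([-1.23261955e+00,  3.51268865e-01,  1.65243251e+00, -1.66790602e-05,
        1.13909644e+00, -8.46172217e-02]), 'qd': array([ 0.00023624, -0.00027135,  0.00171075,  0.00019234, -0.00131742,
        0.00132133]), 'tau': array([ 7.72400454e-04, -4.97316384e+01, -2.85252678e+01,  6.99176383e-02,
        2.57126964e-02, -8.43110388e-05]), 'tcp_pos': array([ 0.22557507, -0.50126213,  0.24308034]), 'tcp_rot': array([-3.07048753e+00, -6.58948119e-01,  2.62859343e-04]), 'contact_force': array([-0.38758021, -0.69478522, -0.17043171]), 'moment': array([ 0.01851992,  0.021874  , -0.00091247]), 'grip_width': 0.09310170557081245}
scene [[389.17239848   0.         322.8570897 ]
 [  0.         389.17239848 199.47881729]
 [  0.           0.           1.        ]] [[ 0.47064827  0.8820768  -0.02075382 -0.29308305]
 [ 0.50109116 -0.28657884 -0.81656612 -0.2005384 ]
 [-0.72622163  0.37391587 -0.57687872  1.27518035]
 [ 0.          0.          0.          1.        ]]
top [[434.6569297    0.         322.98913611]
 [  0.         434.6569297  193.19778877]
 [  0.           0.           1.        ]] [[-0.01854684 -0.9998261  -0.00194706  0.00850773]
 [-0.98559544  0.01861021 -0.16809307  0.59953245]
 [ 0.16810007 -0.00119858 -0.98576921  1.11503066]
 [ 0.          0.          0.          1.        ]]
```

View pics/scene0.png

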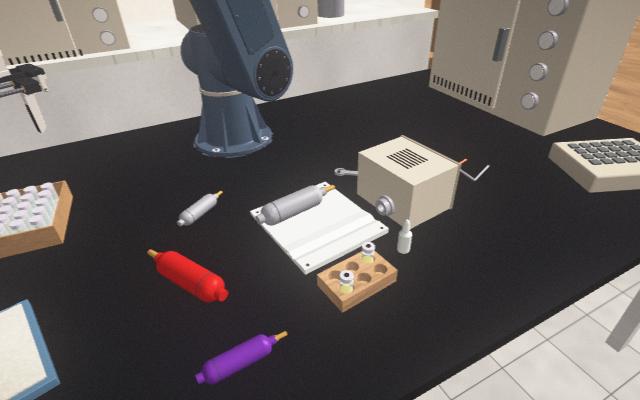

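View pics/top0.png

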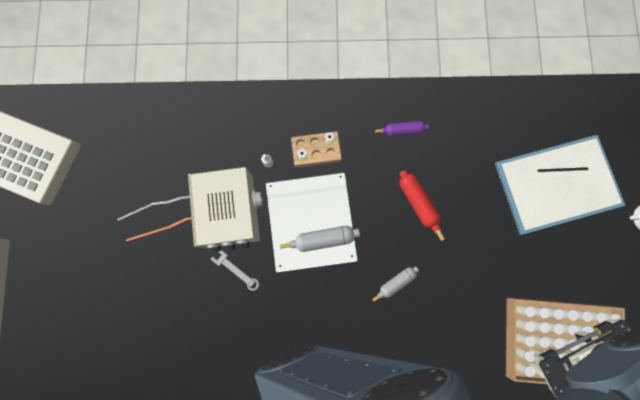

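Candidates in the top view: the grey cylinder on the board (320,239), a small grey one (397,283), a red one (420,200) and a purple one (405,128). The larger grey one, on the board, fits the description. I'll confirm it in an enlarged crop.

```bash
python3 - <<'E'
import cv2
im=cv2.imread("pics/top0.png")[120:300,180:380]
cv2.imwrite("pics/crop0.png",cv2.resize(im,None,fx=3.3,fy=3.3,interpolation=cv2.INTER_CUBIC))
im=cv2.imread("pics/scene0.png")[120:320,230:480]
cv2.imwrite("pics/crop1.png",cv2.resize(im,None,fx=3,fy=3,interpolation=cv2.INTER_CUBIC))
E
```

```text
(no output)
```

View pics/crop0.png

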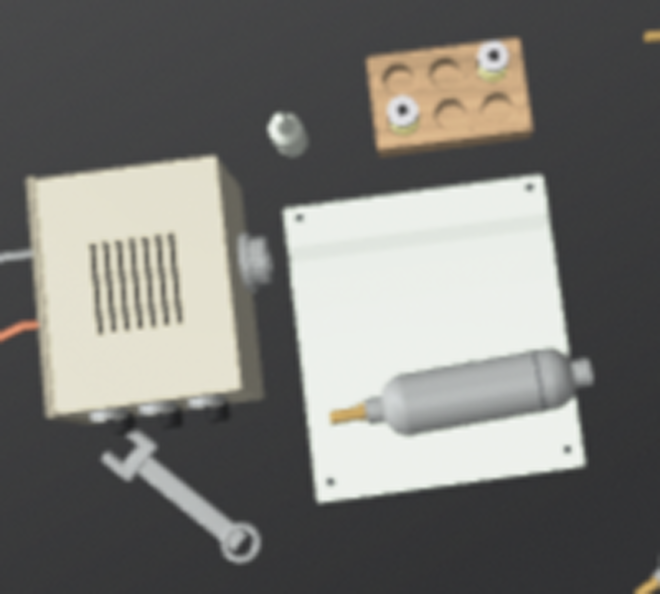

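View pics/crop1.png

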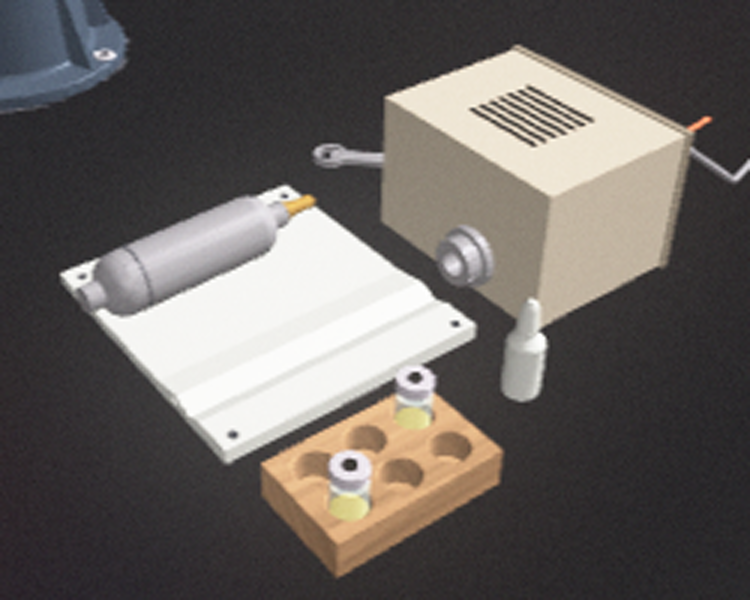

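The crop confirms it: the large grey cylinder on the board has its brass stem at about crop (332,414), towards the port, and its plug at (590,372). Next I'll fit the groove frame and the sample pose.

```bash
cat > h.py <<'E'
import numpy as np,cv2
from scipy.optimize import least_squares
K={"scene":np.array([[389.17239848,0,322.8570897],[0,389.17239848,199.47881729],[0,0,1.]]),"top":np.array([[434.6569297,0,322.98913611],[0,434.6569297,193.19778877],[0,0,1.]])}
V={"scene":np.array([[0.47064827,0.8820768,-0.02075382,-0.29308305],[0.50109116,-0.28657884,-0.81656612,-0.2005384],[-0.72622163,0.37391587,-0.57687872,1.27518035]]),
"top":np.array([[-0.01854684,-0.9998261,-0.00194706,0.00850773],[-0.98559544,0.01861021,-0.16809307,0.59953245],[0.16810007,-0.00119858,-0.98576921,1.11503066]])}
def proj(n,P):
    P=np.atleast_2d(P);c=P@V[n][:,:3].T+V[n][:,3];p=c@K[n].T;return p[:,:2]/p[:,2:]
def back(n,uv,z):
    d=np.linalg.inv(K[n])@np.array([uv[0],uv[1],1.]);R=V[n][:,:3];t=V[n][:,3]
    c=-R.T@t;d=R.T@d;return c+d*(z-c[2])/d[2]
def rz(a):return np.array([[np.cos(a),-np.sin(a),0],[np.sin(a),np.cos(a),0],[0,0,1]])
E
python3 - <<'E'
from h import *
ct=lambda u,v:((u+.5)/3.3-.5+180,(v+.5)/3.3-.5+120)
cs=lambda u,v:((u+.5)/3-.5+230,(v+.5)/3-.5+120)
B={"FL":(.045,.085,.013),"FR":(.045,-.135,.013),"NR":(-.2,-.135,.010),"NL":(-.2,.085,.010)}
obs=[("top",B["FL"],ct(283,208)),("top",B["FR"],ct(543,175)),("top",B["NR"],ct(585,465)),("top",B["NL"],ct(318,502)),
("scene",B["NR"],cs(62,275)),("scene",B["FR"],cs(225,460)),("scene",B["FL"],cs(475,328)),("scene",B["NL"],cs(290,186)),
("scene",(0,.1,.0355),cs(453,265)),("top",(0,.1,.0355+.012),ct(268,259))]
def f(p,full=False):
    e=[]
    for n,q,uv in obs[:8] if not full else obs:
        P=rz(p[2])@np.array(q)+[p[0],p[1],0]
        e.append(proj(n,P)[0]-uv)
    e=np.array(e);return e if full else e.ravel()
s=least_squares(f,[.5,.0,0.1],x_scale=[.01,.01,.01]);print("groove",s.x);print(f(s.x,True).round(2))
g=s.x
for nm,uv,n in [("plug",ct(590,372),"top"),("tip",ct(332,414),"top"),("plug",cs(83,297),"scene"),("tip",cs(313,201),"scene")]:
    P=back(n,uv,.0355);print(nm,n,P,"in groove",(rz(-g[2])@(P-[g[0],g[1],0]))*1000)
for uv,q in [(ct(215,157),"t"),(ct(240,390),""),(ct(50,415),""),(ct(35,178),"")]:
    P=back("top",uv,.125);print("box",P,(rz(-g[2])@(P-[g[0],g[1],0]))*1000)
E
```

```text
groove [0.60481045 0.06625583 0.11180844]
[[ 0.41 -0.47]
 [-0.07 -0.55]
 [-0.35 -0.43]
 [-0.23 -0.9 ]
 [-0.58 -0.06]
 [-0.22 -2.03]
 [ 0.51 -0.17]
 [-0.97  0.13]
 [ 0.06  0.48]
 [-0.48 -1.39]]
plug top [ 0.49404877 -0.0956107   0.0355    ] in groove [-128.13043604 -148.49751561   35.5       ]
tip top [0.46408383 0.1136866  0.0355    ] in groove [-134.55579803   62.83626901   35.5       ]
plug scene [ 0.48978907 -0.09318351  0.0355    ] in groove [-132.09272002 -145.61020974   35.5       ]
tip scene [0.4621367  0.11778177 0.0355    ] in groove [-136.03384003   67.12312052   35.5       ]
box [0.65745767 0.19434932 0.125     ] [ 66.61060778 121.41951944 125.        ]
box [0.47855442 0.17357363 0.125     ] [-113.49362157  120.73479584  125.        ]
box [0.46261513 0.31505965 0.125     ] [-113.54699581  263.11580745  125.        ]
box [0.64357452 0.3321705  0.125     ] [ 68.19162525 259.92916526 125.        ]
```

```bash
cat > st.py <<'E'
# state in groove frame; args: target gx gy z (mm) optional -> tool-axis displacement
import sys;from plant import r;from h import *
from scipy.spatial.transform import Rotation as R
G=[0.6048,0.0663,0.1118]
def st(tgt=None):
    o=r.get_obs();Rt=R.from_rotvec(o["tcp_rot"]).as_matrix()
    p=rz(-G[2])@(o["tcp_pos"]-[G[0],G[1],0])*1000
    A=rz(-G[2])@Rt
    print("t %.2f groove-pos mm"%o["time_s"],p.round(1),"F groove",(rz(-G[2])@o["contact_force"]).round(2),"w",round(o["grip_width"]*1000,1))
    print("tool x,y,z axes in groove:",A[:,0].round(4),A[:,1].round(4),A[:,2].round(4))
    if tgt is not None:print("tool shift",(A.T@(np.array(tgt)-p)).round(1))
    return o,A
if __name__=="__main__":st([float(a) for a in sys.argv[1:4]] if len(sys.argv)>3 else None)
E
python3 st.py -200 -56 130; python3 - <<'E'
from h import *
c=[0.6048,0.0663,0.1118]
# detailed check: project predicted sample outline
S=lambda x,y,yaw,q:rz(c[2])@(np.array([x,y,.0355])+rz(yaw)@np.array(q))+[c[0],c[1],0]
for n in("top","scene"):
    im=cv2.imread(f"pics/{n}0.png")
    for q in [(0,-.092,0),(0,.122,0),(0,-.06,0),(0,.06,0),(.0255,.0,0),(-.0255,0,0)]:
        u=proj(n,S(-.132,-.056,.024,q))[0];cv2.circle(im,tuple(int(8*a) for a in u),8,(0,0,255),-1,shift=3)
    a,b=[(180,140),(230,120)][n=="scene"]
    cv2.imwrite(f"pics/chk_{n}.png",cv2.resize(im[b:b+160,a:a+200],None,fx=3,fy=3))
E
python3 - <<'E'
import cv2,numpy as np
a=cv2.imread("pics/chk_top.png");b=cv2.imread("pics/chk_scene.png")
cv2.imwrite("pics/chk.png",cv2.resize(np.hstack([a,b]),(800,320)))
E
```

```text
t 0.10 groove-pos mm [-440.1 -521.8  243.2] F groove [ 0.1  -0.04 -0.15] w 92.9
tool x,y,z axes in groove: [9.520e-01 3.061e-01 1.000e-04] [ 0.3061 -0.952  -0.001 ] [-2.e-04  1.e-03 -1.e+00]
tool shift [ 371.2 -369.8  113.6]
```

View pics/chk.png

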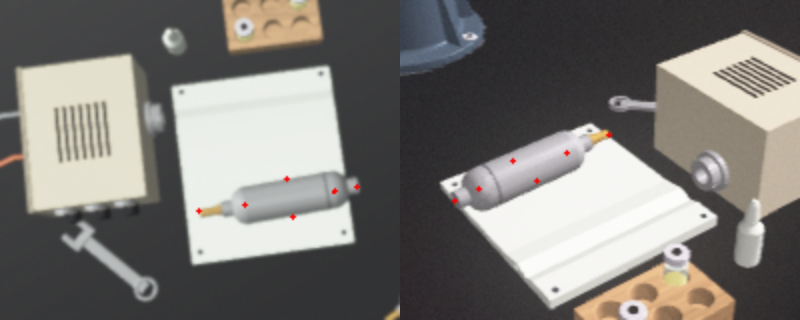

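The projected points lie on the cylinder's ends, sides and tip in both views: top crop plug (357,187), tip (199,211). I'm moving behind it now.

```bash
python3 -m inch '[{"wz":8.9},{"wz":8.9},{"dx":23,"dy":-46},{"dx":23,"dy":-46},{"dx":23,"dy":-46},{"dx":23,"dy":-46},{"dx":23,"dy":-46},{"dx":23,"dy":-46},{"dx":23,"dy":-46},{"dx":23,"dy":-46}]'; python3 -m inch '[{"dx":23,"dy":-46},{"dx":23,"dy":-46},{},{}]'; python3 st.py -205 -56 52
```

```text
t 0.10 groove-pos mm [-440.1 -521.8  243.2] F groove [ 0.1  -0.04 -0.15] w 92.9
tool x,y,z axes in groove: [9.520e-01 3.061e-01 1.000e-04] [ 0.3061 -0.952  -0.001 ] [-2.e-04  1.e-03 -1.e+00]
tool shift [ 366.4 -371.2  191.6]invalid input at $[0]: expected keys dx, dy, dz, wx, wy, wz, hand
invalid input at $[0]: expected keys dx, dy, dz, wx, wy, wz, hand
```

```bash
python3 -m inch '[{"dx":0,"dy":0,"dz":0,"wx":0,"wy":0,"wz":8.9,"hand":0},{"dx":0,"dy":0,"dz":0,"wx":0,"wy":0,"wz":8.9,"hand":0},{"dx":23,"dy":-46,"dz":0,"wx":0,"wy":0,"wz":0,"hand":0},{"dx":23,"dy":-46,"dz":0,"wx":0,"wy":0,"wz":0,"hand":0},{"dx":23,"dy":-46,"dz":0,"wx":0,"wy":0,"wz":0,"hand":0},{"dx":23,"dy":-46,"dz":0,"wx":0,"wy":0,"wz":0,"hand":0},{"dx":23,"dy":-46,"dz":0,"wx":0,"wy":0,"wz":0,"hand":0},{"dx":23,"dy":-46,"dz":0,"wx":0,"wy":0,"wz":0,"hand":0}]'; python3 st.py -205 -56 130
```

```text
time_s: 1.1
tcp_pos: [0.3321, -0.2102, 0.2436]
tcp_rot: [-3.137, -0.176, 0.0]
contact_force: [1.0, 0.1, 0.2]
grip_width: 0.0927
t 1.10 groove-pos mm [-301.8 -244.4  243.6] F groove [0.98 0.02 0.19] w 92.7
tool x,y,z axes in groove: [ 1.  0. -0.] [ 0. -1. -0.] [-0.  0. -1.]
tool shift [  96.8 -188.4  113.6]
```

```bash
python3 -m inch '[{"dx":24,"dy":-47,"dz":0,"wx":0,"wy":0,"wz":0,"hand":0},{"dx":24,"dy":-47,"dz":20,"wx":0,"wy":0,"wz":0,"hand":0},{"dx":24,"dy":-47,"dz":30,"wx":0,"wy":0,"wz":0,"hand":0},{"dx":24,"dy":-47,"dz":30,"wx":0,"wy":0,"wz":0,"hand":0},{"dx":0,"dy":0,"dz":34,"wx":0,"wy":0,"wz":0,"hand":0},{"dx":0,"dy":0,"dz":0,"wx":0,"wy":0,"wz":0,"hand":0},{"dx":0,"dy":0,"dz":0,"wx":0,"wy":0,"wz":0,"hand":0}]'; python3 st.py -205 -56 52;python3 - <<'E'
from plant import cams;import cv2
cv2.imwrite("pics/s2.png",cams.grab_frame("scene")["pixels"]);cv2.imwrite("pics/t2.png",cams.grab_frame("top")["pixels"])
E
```

```text
time_s: 1.98
tcp_pos: [0.4066, -0.0147, 0.1305]
tcp_rot: [3.137, 0.175, 0.001]
contact_force: [-0.0, 0.2, 0.3]
grip_width: 0.0934
t 1.98 groove-pos mm [-206.   -58.4  130.5] F groove [0.01 0.16 0.28] w 93.4
tool x,y,z axes in groove: [ 1.e+00 -5.e-04  7.e-04] [-5.e-04 -1.e+00  2.e-04] [ 7.e-04 -2.e-04 -1.e+00]
tool shift [ 0.9 -2.4 78.5]
```

View pics/s2.png

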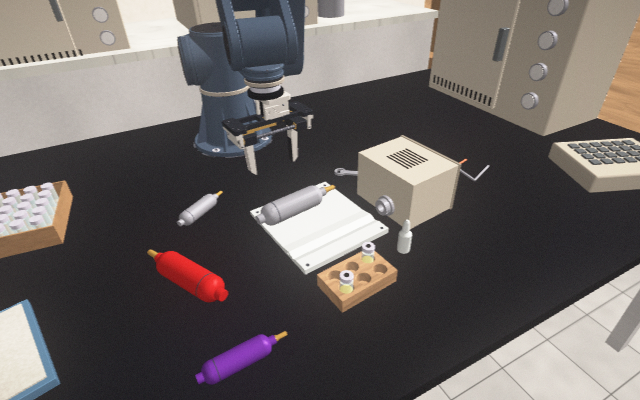

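The gripper stands behind the cylinder, fingers at about (250,165) and (293,150), and the spanner is well to the left. I'm lowering and approaching.

```bash
python3 -m inch '[{"dx":0,"dy":-2,"dz":20,"wx":0,"wy":0,"wz":0,"hand":0},{"dx":0,"dy":0,"dz":20,"wx":0,"wy":0,"wz":0,"hand":0},{"dx":0,"dy":0,"dz":20,"wx":0,"wy":0,"wz":0,"hand":0},{"dx":0,"dy":0,"dz":17,"wx":0,"wy":0,"wz":0,"hand":0},{"dx":5,"dy":0,"dz":0,"wx":0,"wy":0,"wz":0,"hand":0},{"dx":8,"dy":0,"dz":0,"wx":0,"wy":0,"wz":0,"hand":0},{"dx":8,"dy":0,"dz":0,"wx":0,"wy":0,"wz":0,"hand":0},{"dx":5,"dy":0,"dz":0,"wx":0,"wy":0,"wz":0,"hand":0},{"dx":0,"dy":0,"dz":0,"wx":0,"wy":0,"wz":0,"hand":0}]'; python3 st.py -170 -56 52
```

```text
time_s: 3.2
tcp_pos: [0.4323, -0.0093, 0.0528]
tcp_rot: [3.137, 0.176, 0.001]
contact_force: [-1.1, -0.7, 0.1]
grip_width: 0.0927
t 3.20 groove-pos mm [-179.8  -55.9   52.8] F groove [-1.21 -0.54  0.06] w 92.7
tool x,y,z axes in groove: [1.e+00 5.e-04 5.e-04] [ 5.e-04 -1.e+00  1.e-04] [ 5.e-04 -1.e-04 -1.e+00]
tool shift [9.8 0.1 0.8]
```

```bash
python3 -m inch '[{"dx":2,"dy":0,"dz":0,"wx":0,"wy":0,"wz":0,"hand":0},{"dx":2,"dy":0,"dz":0,"wx":0,"wy":0,"wz":0,"hand":0},{"dx":2,"dy":0,"dz":0,"wx":0,"wy":0,"wz":0,"hand":0},{"dx":2,"dy":0,"dz":0,"wx":0,"wy":0,"wz":0,"hand":0},{"dx":2,"dy":0,"dz":0,"wx":0,"wy":0,"wz":0,"hand":0},{"dx":2,"dy":0,"dz":0,"wx":0,"wy":0,"wz":0,"hand":0},{"dx":2,"dy":0,"dz":0,"wx":0,"wy":0,"wz":0,"hand":0},{"dx":2,"dy":0,"dz":0,"wx":0,"wy":0,"wz":0,"hand":0},{"dx":2,"dy":0,"dz":0,"wx":0,"wy":0,"wz":0,"hand":0},{"dx":2,"dy":0,"dz":0,"wx":0,"wy":0,"wz":0,"hand":0}]'; python3 st.py;python3 - <<'E'
from plant import cams;import cv2
f=cams.grab_frame("scene")["pixels"];cv2.imwrite("pics/s3.png",cv2.resize(f[90:290,190:440],None,fx=3,fy=3))
E
```

```text
time_s: 4.45
tcp_pos: [0.4519, -0.0071, 0.0526]
tcp_rot: [-3.137, -0.176, 0.0]
contact_force: [-0.4, -0.1, 0.1]
grip_width: 0.0931
t 4.45 groove-pos mm [-160.1  -55.9   52.6] F groove [-0.36 -0.07  0.11] w 93.1
tool x,y,z axes in groove: [ 1.e+00  4.e-04 -0.e+00] [ 4.e-04 -1.e+00 -0.e+00] [-0.  0. -1.]
```

View pics/s3.png

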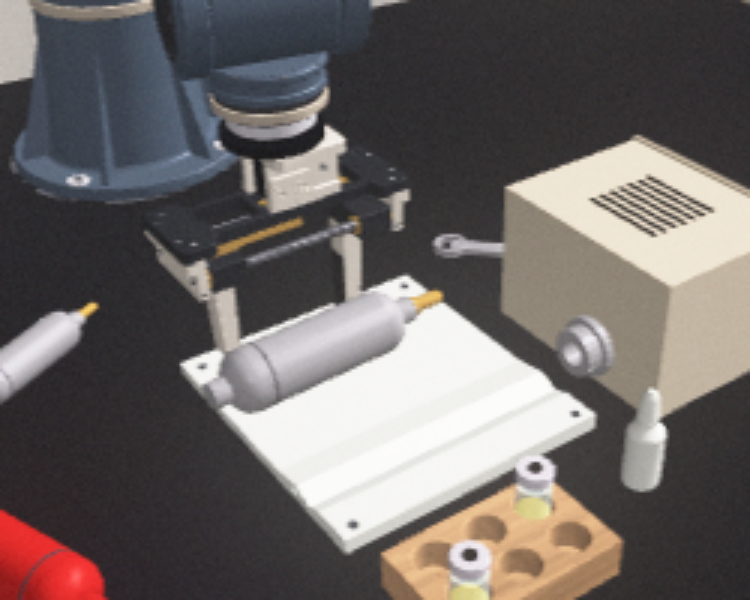

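The fingers are at the cylinder's back (crop (230,335), (348,285)) and it is still lined up. I'll roll it at about 32 mm/s to just before the ramp.

```bash
python3 -m inch '[{"dx":3,"dy":0,"dz":0,"wx":0,"wy":0,"wz":0,"hand":0},{"dx":4,"dy":0,"dz":0,"wx":0,"wy":0,"wz":0,"hand":0},{"dx":4,"dy":0,"dz":0,"wx":0,"wy":0,"wz":0,"hand":0},{"dx":4,"dy":0,"dz":0,"wx":0,"wy":0,"wz":0,"hand":0},{"dx":4,"dy":0,"dz":0,"wx":0,"wy":0,"wz":0,"hand":0},{"dx":4,"dy":0,"dz":0,"wx":0,"wy":0,"wz":0,"hand":0},{"dx":4,"dy":0,"dz":0,"wx":0,"wy":0,"wz":0,"hand":0},{"dx":4,"dy":0,"dz":0,"wx":0,"wy":0,"wz":0,"hand":0},{"dx":4,"dy":0,"dz":0,"wx":0,"wy":0,"wz":0,"hand":0},{"dx":4,"dy":0,"dz":0,"wx":0,"wy":0,"wz":0,"hand":0}]'; python3 -m inch '[{"dx":4,"dy":0,"dz":0,"wx":0,"wy":0,"wz":0,"hand":0},{"dx":4,"dy":0,"dz":0,"wx":0,"wy":0,"wz":0,"hand":0},{"dx":4,"dy":0,"dz":0,"wx":0,"wy":0,"wz":0,"hand":0},{"dx":3,"dy":0,"dz":0,"wx":0,"wy":0,"wz":0,"hand":0},{"dx":2,"dy":0,"dz":0,"wx":0,"wy":0,"wz":0,"hand":0},{"dx":0,"dy":0,"dz":0,"wx":0,"wy":0,"wz":0,"hand":0}]';python3 st.py;python3 - <<'E'
from plant import cams;import cv2
f=cams.grab_frame("scene")["pixels"];cv2.imwrite("pics/s4.png",cv2.resize(f[120:290,230:440],None,fx=3.5,fy=3.5))
f=cams.grab_frame("top")["pixels"];cv2.imwrite("pics/t4.png",cv2.resize(f[120:300,180:380],None,fx=3.3,fy=3.3))
E
```

```text
time_s: 5.75
tcp_pos: [0.4908, -0.0027, 0.0526]
tcp_rot: [-3.137, -0.176, 0.0]
contact_force: [-1.0, 0.2, -0.7]
grip_width: 0.0929
time_s: 6.5
tcp_pos: [0.5075, -0.0009, 0.0526]
tcp_rot: [3.137, 0.176, 0.0]
contact_force: [1.6, -0.3, -0.5]
grip_width: 0.0928
t 6.50 groove-pos mm [-104.2  -55.9   52.6] F groove [ 1.54 -0.5  -0.54] w 92.8
tool x,y,z axes in groove: [1.e+00 4.e-04 1.e-04] [ 4.e-04 -1.e+00  0.e+00] [ 1.e-04 -0.e+00 -1.e+00]
```

View pics/s4.png

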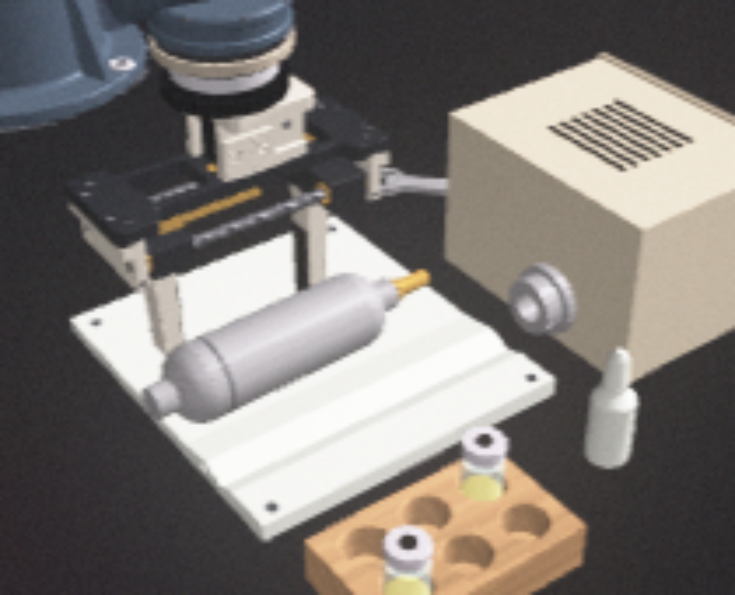

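View pics/t4.png

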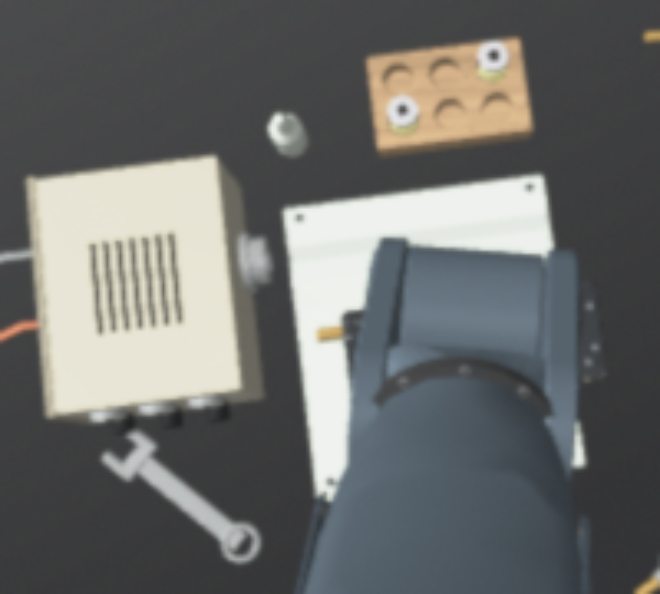

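```bash
python3 - <<'E'
from h import *
g=[0.6048,0.0663,0.1118]
for nm,uv,n in [("plug",(155/3.5+230,402/3.5+120),"scene"),("tip",(429/3.5+230,275/3.5+120),"scene"),("tip",(319/3.3+180,334/3.3+120),"top")]:
    P=back(n,uv,.0355);print(nm,n,(rz(-g[2])@(P-[g[0],g[1],0]))*1000)
E
```

```text
plug scene [ -61.10842986 -141.69905949   35.5       ]
tip scene [-68.61096226  72.51559235  35.5       ]
tip top [-69.82860233  65.10968774  35.5       ]
```

```bash
python3 -m inch '[{"dx":1,"dy":0,"dz":0,"wx":0,"wy":0,"wz":0,"hand":0},{"dx":1.5,"dy":0,"dz":0,"wx":0,"wy":0,"wz":0,"hand":0},{"dx":1.5,"dy":0,"dz":0,"wx":0,"wy":0,"wz":0,"hand":0},{"dx":1.5,"dy":0,"dz":0,"wx":0,"wy":0,"wz":0,"hand":0},{"dx":1.5,"dy":0,"dz":0,"wx":0,"wy":0,"wz":0,"hand":0},{"dx":1.5,"dy":0,"dz":0,"wx":0,"wy":0,"wz":0,"hand":0},{"dx":1.5,"dy":0,"dz":0,"wx":0,"wy":0,"wz":0,"hand":0},{"dx":1.5,"dy":0,"dz":0,"wx":0,"wy":0,"wz":0,"hand":0},{"dx":1.5,"dy":0,"dz":0,"wx":0,"wy":0,"wz":0,"hand":0},{"dx":1,"dy":0,"dz":0,"wx":0,"wy":0,"wz":0,"hand":0}]';python3 st.py;python3 - <<'E'
from plant import cams;import cv2
f=cams.grab_frame("scene")["pixels"];cv2.imwrite("pics/s5.png",cv2.resize(f[160:270,250:400],None,fx=5,fy=5,interpolation=cv2.INTER_CUBIC))
E
```

```text
time_s: 7.85
tcp_pos: [0.5215, 0.0007, 0.0526]
tcp_rot: [-3.137, -0.176, -0.0]
contact_force: [0.6, -0.0, -0.4]
grip_width: 0.0929
t 7.85 groove-pos mm [-90.1 -55.9  52.6] F groove [ 0.57 -0.1  -0.45] w 92.9
tool x,y,z axes in groove: [1.e+00 3.e-04 1.e-04] [ 3.e-04 -1.e+00  0.e+00] [ 1.e-04 -0.e+00 -1.e+00]
```

View pics/s5.png

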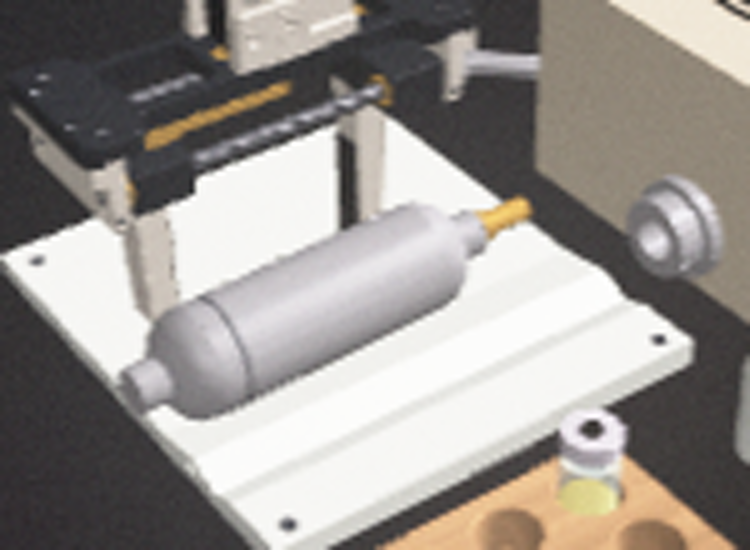

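```bash
cat > pt.py <<'E'
import sys;from h import *
g=[0.6048,0.0663,0.1118]
n,f,u0,v0,z=sys.argv[1],*map(float,sys.argv[2:6])
for a in sys.argv[6:]:
    u,v=map(float,a.split(","));P=back(n,((u+.5)/f-.5+u0,(v+.5)/f-.5+v0),z/1000);print(a,((rz(-g[2])@(P-[g[0],g[1],0]))*1000).round(1))
E
python3 pt.py scene 5 250 160 35.5 128,387 531,209
```

```text
128,387 [ -53.9 -143.5   35.5]
531,209 [-55.1  71.5  35.5]
```

Aligned to within 0.006 rad, with the axis at about x -55. Next, up the ramp.

```bash
python3 -m inch '[{"dx":1,"dy":0,"dz":0,"wx":0,"wy":0,"wz":0,"hand":0},{"dx":2,"dy":0,"dz":0,"wx":0,"wy":0,"wz":0,"hand":0},{"dx":3,"dy":0,"dz":0,"wx":0,"wy":0,"wz":0,"hand":0},{"dx":3,"dy":0,"dz":0,"wx":0,"wy":0,"wz":0,"hand":0},{"dx":3,"dy":0,"dz":0,"wx":0,"wy":0,"wz":0,"hand":0},{"dx":3,"dy":0,"dz":0,"wx":0,"wy":0,"wz":0,"hand":0},{"dx":3,"dy":0,"dz":0,"wx":0,"wy":0,"wz":0,"hand":0},{"dx":3,"dy":0,"dz":0,"wx":0,"wy":0,"wz":0,"hand":0},{"dx":3,"dy":0,"dz":0,"wx":0,"wy":0,"wz":0,"hand":0},{"dx":2,"dy":0,"dz":0,"wx":0,"wy":0,"wz":0,"hand":0}]';python3 st.py;python3 - <<'E'
from plant import cams;import cv2
f=cams.grab_frame("scene")["pixels"];cv2.imwrite("pics/s6.png",cv2.resize(f[160:270,250:400],None,fx=5,fy=5,interpolation=cv2.INTER_CUBIC))
E
```

```text
time_s: 9.15
tcp_pos: [0.5474, 0.0036, 0.0526]
tcp_rot: [3.137, 0.176, 0.0]
contact_force: [-3.0, 0.2, 1.9]
grip_width: 0.0928
t 9.15 groove-pos mm [-64.  -55.9  52.6] F groove [-2.98  0.54  1.85] w 92.8
tool x,y,z axes in groove: [1.e+00 4.e-04 0.e+00] [ 4.e-04 -1.e+00  0.e+00] [ 0. -0. -1.]
```

View pics/s6.png

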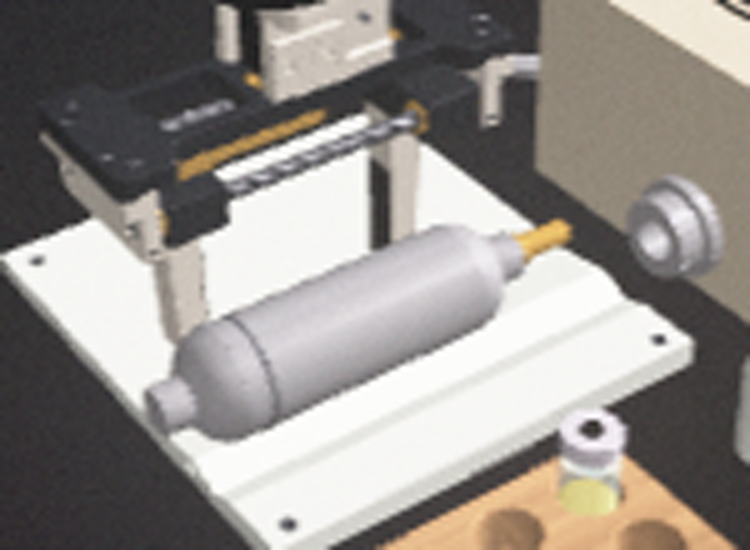

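The push reads 3 N, so it's on the ramp and lined up. Now slowly over the crest.

```bash
python3 -m inch '[{"dx":1.5,"dy":0,"dz":0,"wx":0,"wy":0,"wz":0,"hand":0},{"dx":1.5,"dy":0,"dz":0,"wx":0,"wy":0,"wz":0,"hand":0},{"dx":1.5,"dy":0,"dz":0,"wx":0,"wy":0,"wz":0,"hand":0},{"dx":1.5,"dy":0,"dz":0,"wx":0,"wy":0,"wz":0,"hand":0},{"dx":1.5,"dy":0,"dz":0,"wx":0,"wy":0,"wz":0,"hand":0},{"dx":1.5,"dy":0,"dz":0,"wx":0,"wy":0,"wz":0,"hand":0}]';python3 st.py;python3 -m inch '[{"dx":1,"dy":0,"dz":0,"wx":0,"wy":0,"wz":0,"hand":0},{"dx":1,"dy":0,"dz":0,"wx":0,"wy":0,"wz":0,"hand":0},{"dx":1,"dy":0,"dz":0,"wx":0,"wy":0,"wz":0,"hand":0},{"dx":1,"dy":0,"dz":0,"wx":0,"wy":0,"wz":0,"hand":0}]';python3 st.py;python3 - <<'E'
from plant import cams;import cv2
f=cams.grab_frame("scene")["pixels"];cv2.imwrite("pics/s7.png",cv2.resize(f[160:270,250:400],None,fx=5,fy=5,interpolation=cv2.INTER_CUBIC))
E
```

```text
time_s: 9.95
tcp_pos: [0.5566, 0.0046, 0.0527]
tcp_rot: [3.137, 0.176, 0.002]
contact_force: [0.6, 0.8, -0.3]
grip_width: 0.0929
t 9.95 groove-pos mm [-54.7 -55.9  52.7] F groove [ 0.67  0.72 -0.25] w 92.9
tool x,y,z axes in groove: [1.e+00 3.e-04 1.e-03] [ 3.e-04 -1.e+00  1.e-04] [ 1.e-03 -1.e-04 -1.e+00]
time_s: 10.45
tcp_pos: [0.5602, 0.0051, 0.0526]
tcp_rot: [3.137, 0.176, 0.0]
contact_force: [0.2, -0.3, -0.1]
grip_width: 0.0928
t 10.45 groove-pos mm [-51.2 -55.9  52.6] F groove [ 0.15 -0.29 -0.09] w 92.8
tool x,y,z axes in groove: [1.e+00 3.e-04 1.e-04] [ 3.e-04 -1.e+00  0.e+00] [ 1.e-04 -0.e+00 -1.e+00]
```

View pics/s7.png

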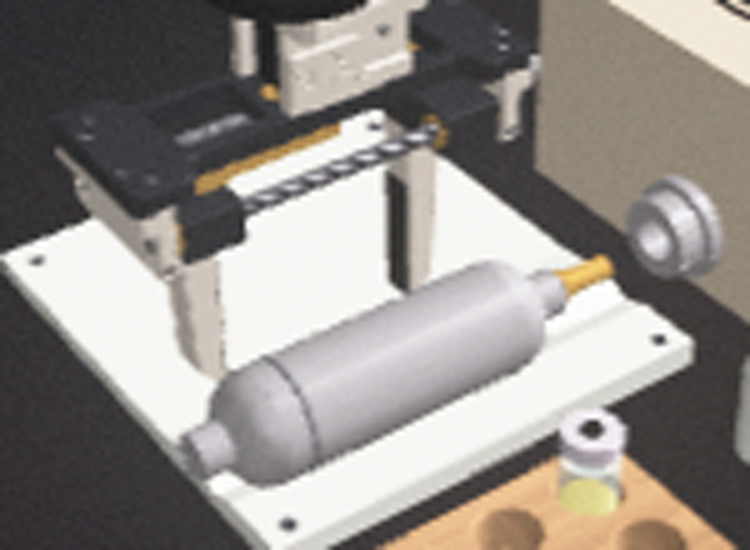

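It has dropped into the groove (plug (190,458), tip (610,266)), and the fingers stand clear. I'm backing off and measuring.

```bash
python3 pt.py scene 5 250 160 35.5 190,458 611,266; python3 -m inch '[{"dx":-6,"dy":0,"dz":0,"wx":0,"wy":0,"wz":0,"hand":0},{"dx":-15,"dy":0,"dz":0,"wx":0,"wy":0,"wz":0,"hand":0},{"dx":-20,"dy":0,"dz":0,"wx":0,"wy":0,"wz":0,"hand":0},{"dx":0,"dy":0,"dz":-20,"wx":0,"wy":0,"wz":0,"hand":0},{"dx":0,"dy":0,"dz":-35,"wx":0,"wy":0,"wz":0,"hand":0},{"dx":0,"dy":25,"dz":-10,"wx":0,"wy":0,"wz":0,"hand":0},{"dx":0,"dy":45,"dz":0,"wx":0,"wy":0,"wz":0,"hand":0},{"dx":0,"dy":45,"dz":0,"wx":0,"wy":0,"wz":0,"hand":0},{"dx":0,"dy":20,"dz":0,"wx":0,"wy":0,"wz":0,"hand":0},{"dx":0,"dy":0,"dz":0,"wx":0,"wy":0,"wz":0,"hand":0.5}]';python3 st.py;python3 - <<'E'
from plant import cams;import cv2,numpy as np
f=cams.grab_frame("scene")["pixels"];f=cv2.resize(f[170:270,260:370],None,fx=5,fy=5,interpolation=cv2.INTER_CUBIC);cv2.imwrite("pics/s8.png",f)
f=cams.grab_frame("top")["pixels"];cv2.imwrite("pics/t8.png",cv2.resize(f[120:300,180:380],None,fx=4,fy=3.3) if 0 else cv2.resize(f[150:270,230:380],None,fx=5,fy=5,interpolation=cv2.INTER_CUBIC))
E
```

```text
190,458 [  -1.2 -144.3   35.5]
611,266 [ 0.5 73.  35.5]
time_s: 11.75
tcp_pos: [0.5342, -0.1341, 0.1175]
tcp_rot: [-3.137, -0.173, 0.0]
contact_force: [0.0, 0.4, -1.0]
grip_width: 0.0872
t 11.75 groove-pos mm [ -92.5 -191.3  117.5] F groove [ 0.07  0.35 -0.97] w 87.2
tool x,y,z axes in groove: [ 1.0e+00 -1.3e-03 -3.0e-04] [-1.3e-03 -1.0e+00 -3.0e-04] [-3.e-04  3.e-04 -1.e+00]
```

View pics/s8.png

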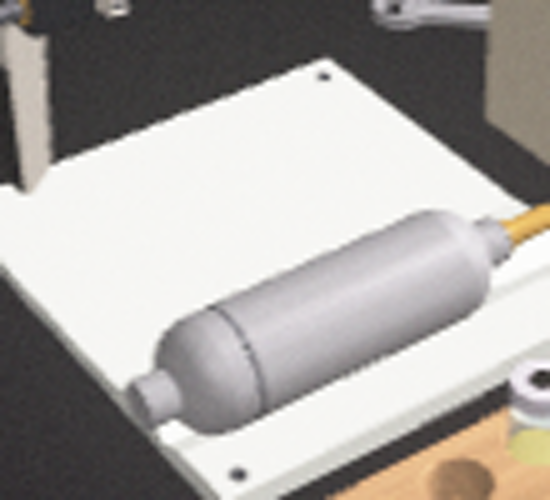

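View pics/t8.png

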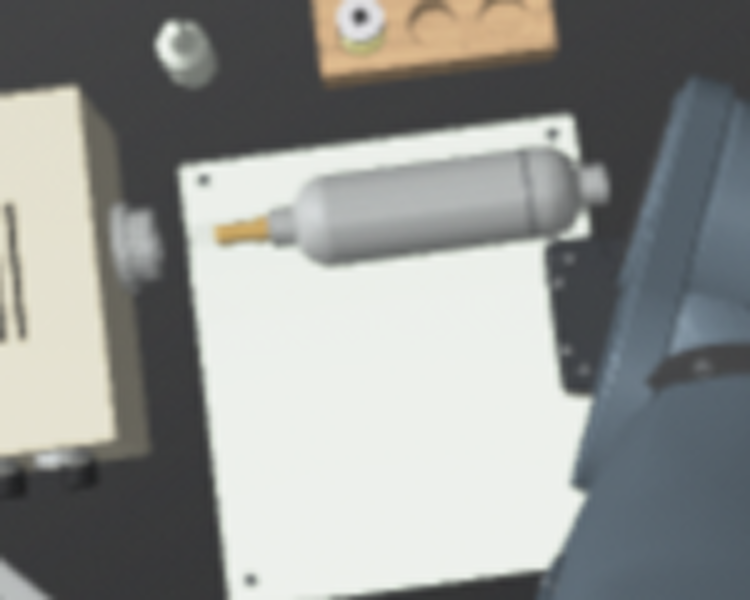

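```bash
python3 pt.py scene 5 260 170 35.5 142,403; python3 pt.py top 5 230 150 35.5 606,183 216,234;python3 pt.py top 5 230 150 13 180,167 570,113
```

```text
142,403 [  -3.3 -142.1   35.5]
606,183 [  -1.  -146.    35.5]
216,234 [-1.3 67.9 35.5]
180,167 [42.9 85.8 13. ]
570,113 [  45.  -133.6   13. ]
```

It lies in the groove: x about -1 mm, parallel to it, stem tip at y about 69, so 31 mm short of the port. Next I shut the fingers and go behind the plug.

```bash
python3 -m inch '[{"dx":10,"dy":0,"dz":0,"wx":0,"wy":0,"wz":0,"hand":1},{"dx":25,"dy":0,"dz":0,"wx":0,"wy":0,"wz":0,"hand":1},{"dx":30,"dy":0,"dz":0,"wx":0,"wy":0,"wz":0,"hand":1},{"dx":26,"dy":0,"dz":0,"wx":0,"wy":0,"wz":0,"hand":1},{"dx":0,"dy":0,"dz":0,"wx":0,"wy":0,"wz":0,"hand":1},{"dx":0,"dy":0,"dz":0,"wx":0,"wy":0,"wz":0,"hand":1}]' 10;python3 st.py -1 -191 50
```

```text
time_s: 12.6
tcp_pos: [0.6243, -0.1228, 0.1173]
tcp_rot: [-3.136, -0.177, 0.001]
contact_force: [-1.1, -0.9, 0.2]
grip_width: 0.0194
t 12.60 groove-pos mm [  -1.7 -190.1  117.3] F groove [-1.23 -0.81  0.18] w 19.4
tool x,y,z axes in groove: [ 1.0e+00  1.1e-03 -9.0e-04] [ 1.1e-03 -1.0e+00 -4.0e-04] [-9.e-04  4.e-04 -1.e+00]
tool shift [ 0.7  0.9 67.3]
```

```bash
python3 -m inch '[{"dx":0,"dy":0,"dz":10,"wx":0,"wy":0,"wz":0,"hand":1},{"dx":0,"dy":0,"dz":20,"wx":0,"wy":0,"wz":0,"hand":1},{"dx":0,"dy":0,"dz":20,"wx":0,"wy":0,"wz":0,"hand":1},{"dx":0,"dy":0,"dz":17,"wx":0,"wy":0,"wz":0,"hand":1},{"dx":0,"dy":0,"dz":0,"wx":0,"wy":0,"wz":0,"hand":1},{"dx":0,"dy":0,"dz":0,"wx":0,"wy":0,"wz":0,"hand":1}]';python3 st.py;python3 - <<'E'
from plant import cams;import cv2,numpy as np
f=cams.grab_frame("scene")["pixels"];f=cv2.resize(f[140:290,230:400],None,fx=4,fy=4,interpolation=cv2.INTER_CUBIC);cv2.imwrite("pics/s9.png",f)
E
```

```text
time_s: 13.35
tcp_pos: [0.6252, -0.1236, 0.051]
tcp_rot: [3.136, 0.176, 0.001]
contact_force: [-0.5, -0.4, -0.1]
grip_width: -0.0
t 13.35 groove-pos mm [  -0.9 -191.    51. ] F groove [-0.56 -0.34 -0.08] w -0.0
tool x,y,z axes in groove: [1.e+00 3.e-04 6.e-04] [ 3.e-04 -1.e+00  2.e-04] [ 6.e-04 -2.e-04 -1.e+00]
```

View pics/s9.png

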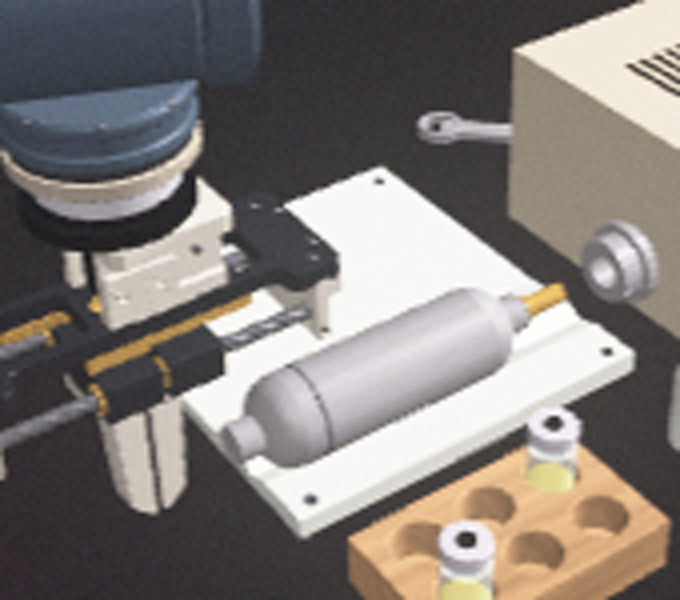

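The shut fingers (150,490) face the plug (240,440) with a gap of around 25 mm. I'm approaching.

```bash
python3 -m inch '[{"dx":0,"dy":-3,"dz":0,"wx":0,"wy":0,"wz":0,"hand":1},{"dx":0,"dy":-5,"dz":0,"wx":0,"wy":0,"wz":0,"hand":1},{"dx":0,"dy":-5,"dz":0,"wx":0,"wy":0,"wz":0,"hand":1},{"dx":0,"dy":-4,"dz":0,"wx":0,"wy":0,"wz":0,"hand":1},{"dx":0,"dy":-2,"dz":0,"wx":0,"wy":0,"wz":0,"hand":1},{"dx":0,"dy":-1,"dz":0,"wx":0,"wy":0,"wz":0,"hand":1}]';python3 st.py; python3 -m inch '[{"dx":0,"dy":-1,"dz":0,"wx":0,"wy":0,"wz":0,"hand":1},{"dx":0,"dy":-1,"dz":0,"wx":0,"wy":0,"wz":0,"hand":1},{"dx":0,"dy":-1,"dz":0,"wx":0,"wy":0,"wz":0,"hand":1},{"dx":0,"dy":-1,"dz":0,"wx":0,"wy":0,"wz":0,"hand":1},{"dx":0,"dy":-1,"dz":0,"wx":0,"wy":0,"wz":0,"hand":1},{"dx":0,"dy":-1,"dz":0,"wx":0,"wy":0,"wz":0,"hand":1},{"dx":0,"dy":-1,"dz":0,"wx":0,"wy":0,"wz":0,"hand":1},{"dx":0,"dy":-1,"dz":0,"wx":0,"wy":0,"wz":0,"hand":1},{"dx":0,"dy":-1,"dz":0,"wx":0,"wy":0,"wz":0,"hand":1},{"dx":0,"dy":-1,"dz":0,"wx":0,"wy":0,"wz":0,"hand":1}]';python3 st.py;python3 -m inch '[{"dx":0,"dy":-1,"dz":0,"wx":0,"wy":0,"wz":0,"hand":1},{"dx":0,"dy":-1,"dz":0,"wx":0,"wy":0,"wz":0,"hand":1},{"dx":0,"dy":-1,"dz":0,"wx":0,"wy":0,"wz":0,"hand":1},{"dx":0,"dy":-1,"dz":0,"wx":0,"wy":0,"wz":0,"hand":1}]'; python3 st.py;python3 - <<'E'
from plant import cams;import cv2,numpy as np
f=cams.grab_frame("scene")["pixels"];f=cv2.resize(f[140:290,230:400],None,fx=4,fy=4,interpolation=cv2.INTER_CUBIC);cv2.imwrite("pics/s10.png",f)
E
```

```text
time_s: 14.15
tcp_pos: [0.6227, -0.1035, 0.0506]
tcp_rot: [-3.137, -0.176, -0.0]
contact_force: [-0.4, -0.1, -0.1]
grip_width: 0.0007
t 14.15 groove-pos mm [  -1.2 -170.7   50.6] F groove [-0.42 -0.08 -0.06] w 0.7
tool x,y,z axes in groove: [1.e+00 4.e-04 0.e+00] [ 4.e-04 -1.e+00 -0.e+00] [ 0.  0. -1.]
time_s: 15.4
tcp_pos: [0.6215, -0.0936, 0.0506]
tcp_rot: [-3.137, -0.176, -0.0]
contact_force: [-0.5, 0.0, -0.8]
grip_width: 0.0002
t 15.40 groove-pos mm [  -1.2 -160.8   50.6] F groove [-0.5   0.06 -0.79] w 0.2
tool x,y,z axes in groove: [1.e+00 4.e-04 0.e+00] [ 4.e-04 -1.e+00 -0.e+00] [ 0.  0. -1.]
time_s: 15.9
tcp_pos: [0.6211, -0.0897, 0.0506]
tcp_rot: [3.137, 0.176, 0.0]
contact_force: [-0.3, -0.9, -1.2]
grip_width: 0.0006
t 15.90 groove-pos mm [  -1.2 -156.9   50.6] F groove [-0.45 -0.88 -1.23] w 0.6
tool x,y,z axes in groove: [1.e+00 3.e-04 1.e-04] [ 3.e-04 -1.e+00  1.e-04] [ 1.e-04 -1.e-04 -1.e+00]
```

View pics/s10.png

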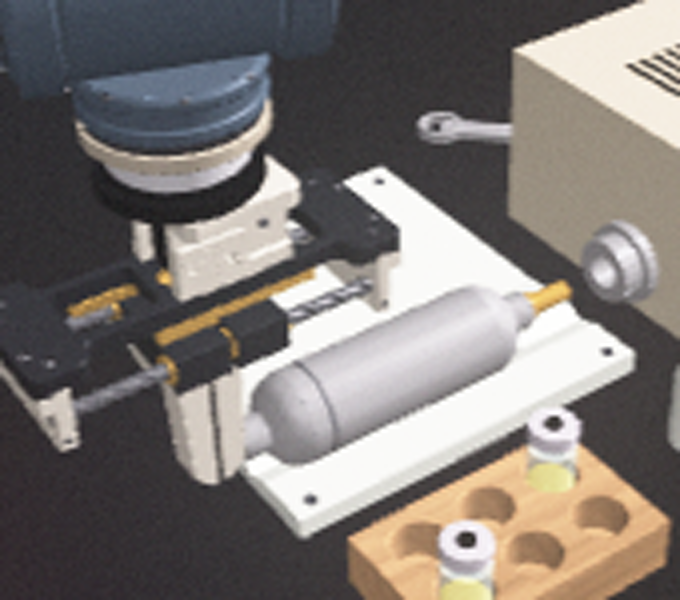

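```bash
python3 pt.py scene 4 230 140 35.5 568,290;  python3 -m inch '[{"dx":0,"dy":-1.5,"dz":0,"wx":0,"wy":0,"wz":0,"hand":1},{"dx":0,"dy":-1.5,"dz":0,"wx":0,"wy":0,"wz":0,"hand":1},{"dx":0,"dy":-1.5,"dz":0,"wx":0,"wy":0,"wz":0,"hand":1},{"dx":0,"dy":-1.5,"dz":0,"wx":0,"wy":0,"wz":0,"hand":1},{"dx":0,"dy":-1.5,"dz":0,"wx":0,"wy":0,"wz":0,"hand":1},{"dx":0,"dy":-1.5,"dz":0,"wx":0,"wy":0,"wz":0,"hand":1},{"dx":0,"dy":-1.5,"dz":0,"wx":0,"wy":0,"wz":0,"hand":1},{"dx":0,"dy":-1.5,"dz":0,"wx":0,"wy":0,"wz":0,"hand":1},{"dx":0,"dy":-1.5,"dz":0,"wx":0,"wy":0,"wz":0,"hand":1},{"dx":0,"dy":-1.5,"dz":0,"wx":0,"wy":0,"wz":0,"hand":1}]';python3 st.py;python3 - <<'E'
from plant import cams;import cv2,numpy as np
f=cams.grab_frame("scene")["pixels"];f=cv2.resize(f[140:290,230:420],None,fx=4,fy=4,interpolation=cv2.INTER_CUBIC);cv2.imwrite("pics/s11.png",f)
f=cams.grab_frame("top")["pixels"];cv2.imwrite("pics/t11.png",cv2.resize(f[150:270,230:380],None,fx=5,fy=5,interpolation=cv2.INTER_CUBIC))
E
```

```text
568,290 [-1.6 74.4 35.5]
time_s: 17.2
tcp_pos: [0.6194, -0.0747, 0.0506]
tcp_rot: [3.137, 0.176, -0.0]
contact_force: [-0.2, -2.3, 0.6]
grip_width: 0.0003
t 17.20 groove-pos mm [  -1.2 -141.8   50.6] F groove [-0.45 -2.29  0.61] w 0.3
tool x,y,z axes in groove: [ 1.e+00  4.e-04 -0.e+00] [ 4.e-04 -1.e+00  0.e+00] [-0. -0. -1.]
```

View pics/s11.png

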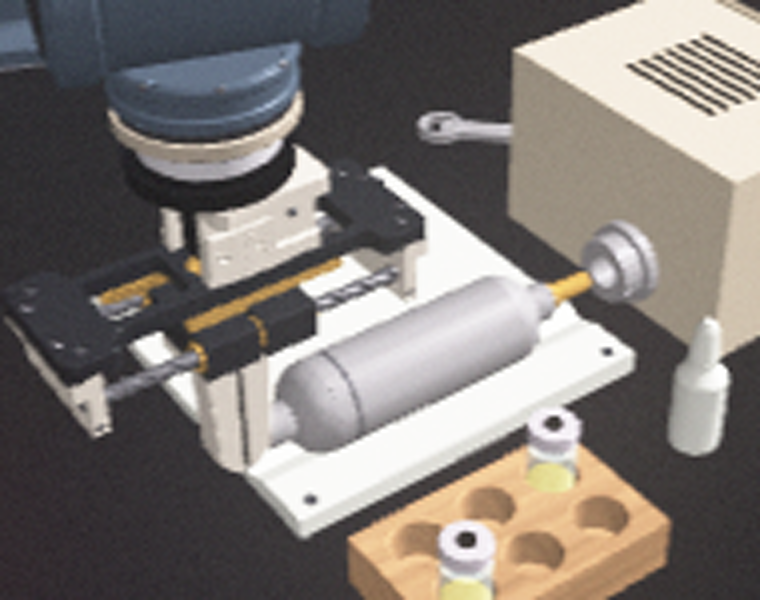

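View pics/t11.png

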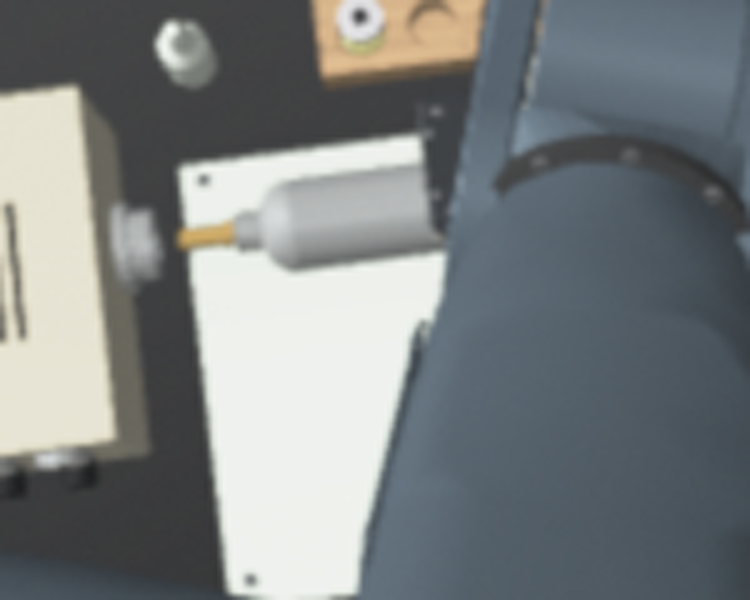

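The stem tip (top (179,240)) is about 12 mm from the mouth and in line with it; sliding takes about 2.3 N. I'm entering the port.

```bash
python3 -m inch '[{"dx":0,"dy":-1.5,"dz":0,"wx":0,"wy":0,"wz":0,"hand":1},{"dx":0,"dy":-1.5,"dz":0,"wx":0,"wy":0,"wz":0,"hand":1},{"dx":0,"dy":-1.5,"dz":0,"wx":0,"wy":0,"wz":0,"hand":1},{"dx":0,"dy":-1.5,"dz":0,"wx":0,"wy":0,"wz":0,"hand":1}]';python3 -m inch '[{"dx":0,"dy":-0.5,"dz":0,"wx":0,"wy":0,"wz":0,"hand":1},{"dx":0,"dy":-0.5,"dz":0,"wx":0,"wy":0,"wz":0,"hand":1}]';python3 st.py
```

```text
time_s: 17.8
tcp_pos: [0.6187, -0.0688, 0.0506]
tcp_rot: [-3.137, -0.176, 0.0]
contact_force: [-0.1, -1.4, 0.2]
grip_width: 0.0005
time_s: 18.05
tcp_pos: [0.6186, -0.0678, 0.0506]
tcp_rot: [-3.137, -0.176, -0.0]
contact_force: [-0.2, -1.1, 1.6]
grip_width: 0.0004
t 18.05 groove-pos mm [  -1.2 -134.8   50.6] F groove [-0.33 -1.05  1.61] w 0.4
tool x,y,z axes in groove: [1.e+00 3.e-04 0.e+00] [ 3.e-04 -1.e+00 -0.e+00] [ 0.  0. -1.]
```

```bash
python3 -m inch '[{"dx":0,"dy":-0.5,"dz":0,"wx":0,"wy":0,"wz":0,"hand":1},{"dx":0,"dy":-0.5,"dz":0,"wx":0,"wy":0,"wz":0,"hand":1}]';python3 -m inch '[{"dx":0,"dy":-0.5,"dz":0,"wx":0,"wy":0,"wz":0,"hand":1},{"dx":0,"dy":-0.5,"dz":0,"wx":0,"wy":0,"wz":0,"hand":1}]'; python3 st.py
```

```text
time_s: 18.3
tcp_pos: [0.6185, -0.0669, 0.0506]
tcp_rot: [3.137, 0.176, -0.0]
contact_force: [0.0, -1.8, 0.2]
grip_width: 0.0006
time_s: 18.55
tcp_pos: [0.6184, -0.0658, 0.0506]
tcp_rot: [-3.137, -0.176, 0.0]
contact_force: [-1.3, -0.9, 0.4]
grip_width: 0.0005
t 18.55 groove-pos mm [  -1.2 -132.8   50.6] F groove [-1.41 -0.77  0.44] w 0.5
tool x,y,z axes in groove: [ 1.e+00  3.e-04 -1.e-04] [ 3.e-04 -1.e+00 -0.e+00] [-1.e-04  0.e+00 -1.e+00]
```

Still only light forces; continuing in short steps past the mouth.

```bash
python3 -m inch '[{"dx":0,"dy":-0.5,"dz":0,"wx":0,"wy":0,"wz":0,"hand":1},{"dx":0,"dy":-0.5,"dz":0,"wx":0,"wy":0,"wz":0,"hand":1}]';python3 -m inch '[{"dx":0,"dy":-0.5,"dz":0,"wx":0,"wy":0,"wz":0,"hand":1},{"dx":0,"dy":-0.5,"dz":0,"wx":0,"wy":0,"wz":0,"hand":1}]'|grep contact;python3 st.py
```

```text
time_s: 18.8
tcp_pos: [0.6183, -0.0648, 0.0506]
tcp_rot: [3.137, 0.176, 0.0]
contact_force: [-0.4, -1.6, 0.2]
grip_width: 0.0006
contact_force: [-0.4, -1.5, 0.7]
t 19.05 groove-pos mm [  -1.2 -130.8   50.7] F groove [-0.59 -1.46  0.72] w 0.4
tool x,y,z axes in groove: [1.e+00 3.e-04 1.e-04] [ 3.e-04 -1.e+00  0.e+00] [ 1.e-04 -0.e+00 -1.e+00]
```

```bash
python3 -m inch '[{"dx":0,"dy":-0.6,"dz":0,"wx":0,"wy":0,"wz":0,"hand":1},{"dx":0,"dy":-0.6,"dz":0,"wx":0,"wy":0,"wz":0,"hand":1}]'|grep contact;python3 st.py
```

```text
contact_force: [-0.3, -2.2, 0.4]
t 19.30 groove-pos mm [  -1.2 -129.6   50.6] F groove [-0.52 -2.13  0.42] w 0.5
tool x,y,z axes in groove: [1.e+00 3.e-04 0.e+00] [ 3.e-04 -1.e+00  0.e+00] [ 0. -0. -1.]
```

```bash
python3 -m inch '[{"dx":0,"dy":-0.6,"dz":0,"wx":0,"wy":0,"wz":0,"hand":1},{"dx":0,"dy":-0.6,"dz":0,"wx":0,"wy":0,"wz":0,"hand":1}]'|grep contact;python3 st.py
```

```text
contact_force: [-0.0, -1.0, -0.8]
t 19.55 groove-pos mm [  -1.2 -128.4   50.7] F groove [-0.11 -1.   -0.8 ] w 0.6
tool x,y,z axes in groove: [ 1.e+00  3.e-04 -0.e+00] [ 3.e-04 -1.e+00 -0.e+00] [-0.  0. -1.]
```

```bash
python3 - <<'E'
from plant import cams;import cv2,numpy as np
f=cams.grab_frame("scene")["pixels"];f=cv2.resize(f[170:270,290:420],None,fx=5,fy=5,interpolation=cv2.INTER_CUBIC);cv2.imwrite("pics/s12.png",f)
f=cams.grab_frame("top")["pixels"];cv2.imwrite("pics/t12.png",cv2.resize(f[170:230,230:330],None,fx=6,fy=6,interpolation=cv2.INTER_CUBIC))
E
```

```text
(no output)
```

View pics/s12.png

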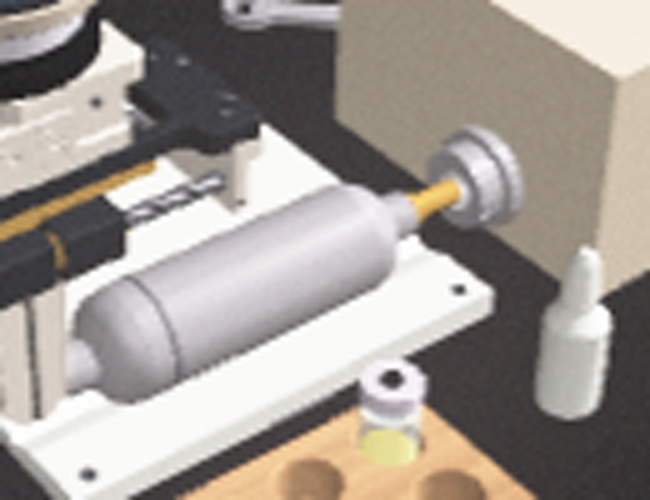

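View pics/t12.png

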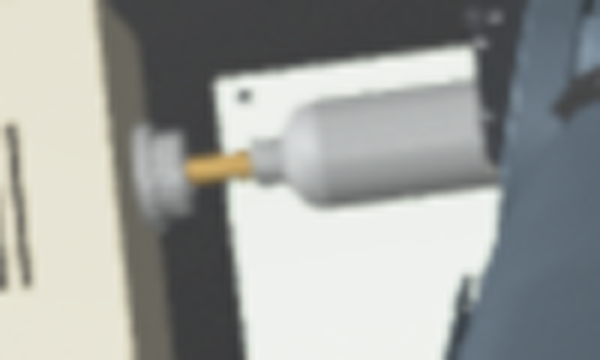

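The stem is entering the bore (scene (455,190), top (188,168)), about 4 mm in. Continuing in short steps.

```bash
python3 -m inch '[{"dx":0,"dy":-0.6,"dz":0,"wx":0,"wy":0,"wz":0,"hand":1},{"dx":0,"dy":-0.6,"dz":0,"wx":0,"wy":0,"wz":0,"hand":1}]'|grep contact;python3 -m inch '[{"dx":0,"dy":-0.6,"dz":0,"wx":0,"wy":0,"wz":0,"hand":1},{"dx":0,"dy":-0.6,"dz":0,"wx":0,"wy":0,"wz":0,"hand":1}]'|grep contact; python3 st.py
```

```text
contact_force: [-1.0, -1.9, 0.4]
contact_force: [-0.6, -2.2, -0.2]
t 20.15 groove-pos mm [  -1.2 -126.    50.6] F groove [-0.83 -2.15 -0.19] w 0.8
tool x,y,z axes in groove: [ 1.e+00  3.e-04 -0.e+00] [ 3.e-04 -1.e+00 -0.e+00] [-0.  0. -1.]
```

```bash
python3 -m inch '[{"dx":0,"dy":-0.6,"dz":0,"wx":0,"wy":0,"wz":0,"hand":1},{"dx":0,"dy":-0.6,"dz":0,"wx":0,"wy":0,"wz":0,"hand":1}]'|grep contact;python3 st.py
```

```text
contact_force: [0.5, -2.8, 0.6]
t 20.40 groove-pos mm [  -1.2 -124.8   50.7] F groove [ 0.2  -2.83  0.55] w 0.5
tool x,y,z axes in groove: [1.e+00 3.e-04 1.e-04] [ 3.e-04 -1.e+00  0.e+00] [ 1.e-04 -0.e+00 -1.e+00]
```

```bash
python3 -m inch '[{"dx":0,"dy":-0.4,"dz":0,"wx":0,"wy":0,"wz":0,"hand":1},{"dx":0,"dy":-0.4,"dz":0,"wx":0,"wy":0,"wz":0,"hand":1}]'|grep contact;python3 st.py
```

```text
contact_force: [-0.8, -1.9, 0.2]
t 20.65 groove-pos mm [  -1.2 -124.1   50.6] F groove [-1.   -1.8   0.25] w 0.5
tool x,y,z axes in groove: [1.e+00 3.e-04 0.e+00] [ 3.e-04 -1.e+00  0.e+00] [ 0. -0. -1.]
```

```bash
python3 -m inch '[{"dx":0,"dy":-0.5,"dz":0,"wx":0,"wy":0,"wz":0,"hand":1},{"dx":0,"dy":-0.5,"dz":0,"wx":0,"wy":0,"wz":0,"hand":1}]'|grep -E "contact|tcp_pos"
```

```text
tcp_pos: [0.6173, -0.0561, 0.0506]
contact_force: [0.2, -1.5, 0.0]
```

```bash
python3 -m inch '[{"dx":0,"dy":-0.5,"dz":0,"wx":0,"wy":0,"wz":0,"hand":1},{"dx":0,"dy":-0.5,"dz":0,"wx":0,"wy":0,"wz":0,"hand":1}]'|grep -E "contact|tcp_pos"
```

```text
tcp_pos: [0.6172, -0.0551, 0.0506]
contact_force: [-0.7, -2.0, 1.3]
```

```bash
python3 -m inch '[{"dx":0,"dy":-0.5,"dz":0,"wx":0,"wy":0,"wz":0,"hand":1},{"dx":0,"dy":-0.5,"dz":0,"wx":0,"wy":0,"wz":0,"hand":1}]'|grep -E "contact|tcp_pos"
```

```text
tcp_pos: [0.6171, -0.0541, 0.0506]
contact_force: [-0.5, -2.0, 0.3]
```

```bash
python3 st.py
```

```text
t 21.40 groove-pos mm [  -1.2 -121.    50.6] F groove [-0.74 -1.93  0.32] w 0.4
tool x,y,z axes in groove: [1.e+00 3.e-04 0.e+00] [ 3.e-04 -1.e+00  0.e+00] [ 0. -0. -1.]
```

```bash
python3 -m inch '[{"dx":0,"dy":-0.5,"dz":0,"wx":0,"wy":0,"wz":0,"hand":1},{"dx":0,"dy":-0.5,"dz":0,"wx":0,"wy":0,"wz":0,"hand":1}]'|grep -E "contact|tcp_pos"
```

```text
tcp_pos: [0.617, -0.0531, 0.0507]
contact_force: [1.2, -1.8, 0.5]
```

```bash
python3 -m inch '[{"dx":0,"dy":-0.4,"dz":0,"wx":0,"wy":0,"wz":0,"hand":1},{"dx":0,"dy":-0.4,"dz":0,"wx":0,"wy":0,"wz":0,"hand":1}]'|grep -E "contact|tcp_pos"
```

```text
tcp_pos: [0.6169, -0.0523, 0.0506]
contact_force: [-0.2, -1.5, 0.1]
```

```bash
python3 -m inch '[{"dx":0,"dy":-0.5,"dz":0,"wx":0,"wy":0,"wz":0,"hand":1},{"dx":0,"dy":-0.5,"dz":0,"wx":0,"wy":0,"wz":0,"hand":1}]'|grep -E "contact|tcp_pos"
```

```text
tcp_pos: [0.6168, -0.0513, 0.0506]
contact_force: [0.4, -1.2, -0.4]
```

```bash
python3 -m inch '[{"dx":0,"dy":-0.5,"dz":0,"wx":0,"wy":0,"wz":0,"hand":1},{"dx":0,"dy":-0.5,"dz":0,"wx":0,"wy":0,"wz":0,"hand":1}]'|grep -E "contact|tcp_pos"
```

```text
tcp_pos: [0.6167, -0.0503, 0.0506]
contact_force: [0.0, -1.7, 0.2]
```

```bash
python3 -m inch '[{"dx":0,"dy":-0.5,"dz":0,"wx":0,"wy":0,"wz":0,"hand":1},{"dx":0,"dy":-0.5,"dz":0,"wx":0,"wy":0,"wz":0,"hand":1}]'|grep -E "contact|tcp_pos"
```

```text
tcp_pos: [0.6165, -0.0493, 0.0506]
contact_force: [-1.1, -1.9, -0.7]
```

```bash
python3 -m inch '[{"dx":0,"dy":-0.5,"dz":0,"wx":0,"wy":0,"wz":0,"hand":1},{"dx":0,"dy":-0.5,"dz":0,"wx":0,"wy":0,"wz":0,"hand":1}]'|grep -E "contact|tcp_pos"
```

```text
tcp_pos: [0.6164, -0.0483, 0.0506]
contact_force: [-0.4, -2.0, 0.3]
```

```bash
python3 -m inch '[{"dx":0,"dy":-0.5,"dz":0,"wx":0,"wy":0,"wz":0,"hand":1},{"dx":0,"dy":-0.5,"dz":0,"wx":0,"wy":0,"wz":0,"hand":1}]'|grep -E "contact|tcp_pos"
```

```text
tcp_pos: [0.6163, -0.0474, 0.0507]
contact_force: [-1.2, -2.8, 0.2]
```

```bash
python3 -m inch '[{"dx":0,"dy":-0.5,"dz":0,"wx":0,"wy":0,"wz":0,"hand":1},{"dx":0,"dy":-0.5,"dz":0,"wx":0,"wy":0,"wz":0,"hand":1}]'|grep -E "contact|tcp_pos"
```

```text
tcp_pos: [0.6162, -0.0464, 0.0506]
contact_force: [-0.3, -1.8, 0.3]
```

```bash
python3 -m inch '[{"dx":0,"dy":-0.5,"dz":0,"wx":0,"wy":0,"wz":0,"hand":1},{"dx":0,"dy":-0.5,"dz":0,"wx":0,"wy":0,"wz":0,"hand":1}]'|grep -E "contact|tcp_pos"
```

```text
tcp_pos: [0.6161, -0.0454, 0.0506]
contact_force: [-0.3, -1.7, 1.0]
```

```bash
python3 -m inch '[{"dx":0,"dy":-0.5,"dz":0,"wx":0,"wy":0,"wz":0,"hand":1},{"dx":0,"dy":-0.5,"dz":0,"wx":0,"wy":0,"wz":0,"hand":1}]'|grep -E "contact|tcp_pos"
```

```text
tcp_pos: [0.616, -0.0444, 0.0506]
contact_force: [-0.3, -1.5, -0.1]
```

```bash
python3 -m inch '[{"dx":0,"dy":-0.5,"dz":0,"wx":0,"wy":0,"wz":0,"hand":1},{"dx":0,"dy":-0.5,"dz":0,"wx":0,"wy":0,"wz":0,"hand":1}]'|grep -E "contact|tcp_pos"
```

```text
tcp_pos: [0.6159, -0.0434, 0.0506]
contact_force: [0.7, -2.4, 0.8]
```

```bash
python3 -m inch '[{"dx":0,"dy":-0.5,"dz":0,"wx":0,"wy":0,"wz":0,"hand":1},{"dx":0,"dy":-0.5,"dz":0,"wx":0,"wy":0,"wz":0,"hand":1}]'|grep -E "contact|tcp_pos"
```

```text
tcp_pos: [0.6158, -0.0425, 0.0507]
contact_force: [-0.4, -4.1, 0.6]
```

```bash
python3 -m inch '[{"dx":0,"dy":-0.4,"dz":0,"wx":0,"wy":0,"wz":0,"hand":1},{"dx":0,"dy":0,"dz":0,"wx":0,"wy":0,"wz":0,"hand":1}]'|grep -E "contact|tcp_pos"
```

```text
tcp_pos: [0.6158, -0.0423, 0.0507]
contact_force: [0.3, -4.9, 0.4]
```

```bash
python3 -m inch '[{"dx":0,"dy":-0.4,"dz":0,"wx":0,"wy":0,"wz":0,"hand":1},{"dx":0,"dy":0,"dz":0,"wx":0,"wy":0,"wz":0,"hand":1}]'|grep -E "contact|tcp_pos"
```

```text
tcp_pos: [0.6158, -0.042, 0.0507]
contact_force: [-0.3, -6.7, -0.4]
```

The force is rising with depth, so this is the seat. I'll press on to about 11 N and hold.

```bash
python3 -m inch '[{"dx":0,"dy":-0.4,"dz":0,"wx":0,"wy":0,"wz":0,"hand":1},{"dx":0,"dy":0,"dz":0,"wx":0,"wy":0,"wz":0,"hand":1}]'|grep -E "contact|tcp_pos"
```

```text
tcp_pos: [0.6158, -0.0418, 0.0507]
contact_force: [-0.1, -7.9, -1.0]
```

```bash
python3 -m inch '[{"dx":0,"dy":-0.5,"dz":0,"wx":0,"wy":0,"wz":0,"hand":1},{"dx":0,"dy":-0.3,"dz":0,"wx":0,"wy":0,"wz":0,"hand":1},{"dx":0,"dy":0,"dz":0,"wx":0,"wy":0,"wz":0,"hand":1}]'|grep -E "contact|tcp_pos"; python3 -m inch '[{"dx":0,"dy":0,"dz":0,"wx":0,"wy":0,"wz":0,"hand":1},{"dx":0,"dy":0,"dz":0,"wx":0,"wy":0,"wz":0,"hand":1}]'|grep -E "contact|tcp_pos"; python3 -m inch '[{"dx":0,"dy":0,"dz":0,"wx":0,"wy":0,"wz":0,"hand":1},{"dx":0,"dy":0,"dz":0,"wx":0,"wy":0,"wz":0,"hand":1}]'|grep -E "contact|tcp_pos"; python3 st.py
```

```text
tcp_pos: [0.6157, -0.0414, 0.0507]
contact_force: [0.0, -9.5, -0.6]
tcp_pos: [0.6158, -0.0414, 0.0507]
contact_force: [0.2, -10.0, -1.3]
tcp_pos: [0.6158, -0.0414, 0.0507]
contact_force: [1.0, -10.3, -0.0]
t 26.02 groove-pos mm [  -1.1 -108.3   50.7] F groove [ -0.15 -10.32  -0.02] w 0.5
tool x,y,z axes in groove: [1.e+00 4.e-04 5.e-04] [ 4.0e-04 -1.0e+00  1.3e-03] [ 5.0e-04 -1.3e-03 -1.0e+00]
```

It held about 10 N for 0.6 s without moving, with the seat's stiffness. Backing off.

```bash
python3 -m inch '[{"dx":0,"dy":1,"dz":0,"wx":0,"wy":0,"wz":0,"hand":1},{"dx":0,"dy":2,"dz":0,"wx":0,"wy":0,"wz":0,"hand":1},{"dx":0,"dy":5,"dz":0,"wx":0,"wy":0,"wz":0,"hand":1},{"dx":0,"dy":15,"dz":0,"wx":0,"wy":0,"wz":0,"hand":1},{"dx":0,"dy":30,"dz":0,"wx":0,"wy":0,"wz":0,"hand":1},{"dx":0,"dy":30,"dz":-10,"wx":0,"wy":0,"wz":0,"hand":1},{"dx":0,"dy":20,"dz":-40,"wx":0,"wy":0,"wz":0,"hand":1},{"dx":-20,"dy":20,"dz":-40,"wx":0,"wy":0,"wz":0,"hand":1},{"dx":-40,"dy":20,"dz":0,"wx":0,"wy":0,"wz":0,"hand":1},{"dx":-40,"dy":20,"dz":0,"wx":0,"wy":0,"wz":0,"hand":1}]'; python3 -m inch '[{"dx":-40,"dy":20,"dz":0,"wx":0,"wy":0,"wz":0,"hand":1},{"dx":0,"dy":0,"dz":0,"wx":0,"wy":0,"wz":0,"hand":1},{"dx":0,"dy":0,"dz":0,"wx":0,"wy":0,"wz":0,"hand":1}]';python3 - <<'E'
from plant import cams;import cv2,numpy as np
f=cams.grab_frame("scene")["pixels"];f=cv2.resize(f[150:300,240:420],None,fx=4,fy=4,interpolation=cv2.INTER_CUBIC);cv2.imwrite("pics/s13.png",f)
f=cams.grab_frame("top")["pixels"];cv2.imwrite("pics/t13.png",cv2.resize(f[120:270,210:380],None,fx=4,fy=4,interpolation=cv2.INTER_CUBIC))
E
```

```text
time_s: 27.28
tcp_pos: [0.5333, -0.215, 0.1411]
tcp_rot: [3.136, 0.176, 0.002]
contact_force: [-0.1, -0.7, 0.4]
grip_width: 0.0006
time_s: 27.65
tcp_pos: [0.4973, -0.2384, 0.1408]
tcp_rot: [3.137, 0.175, 0.001]
contact_force: [-0.0, -0.9, -0.6]
grip_width: 0.0006
```

View pics/s13.png

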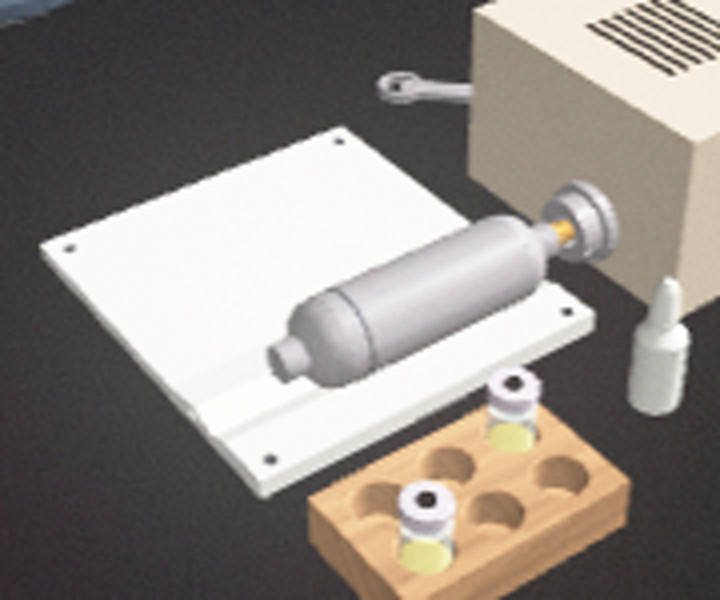

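View pics/t13.png

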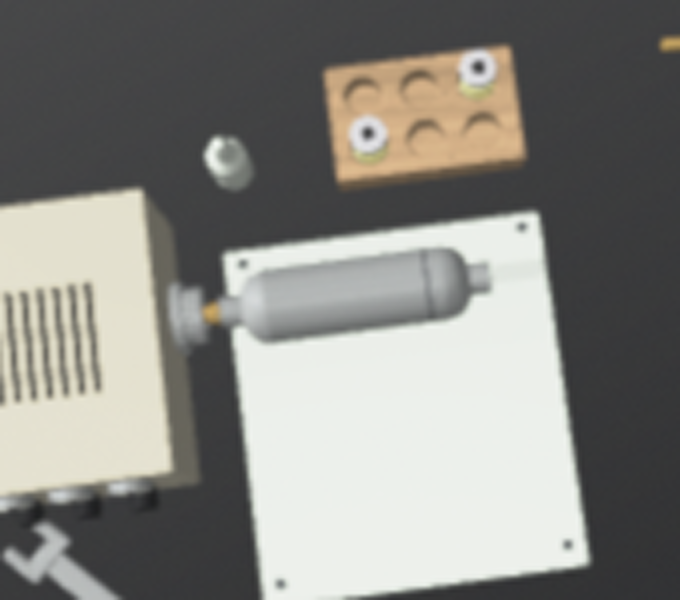

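```bash
python3 pt.py top 4 210 120 35.5 490,277; python3 pt.py scene 4 240 150 35.5 280,360; python3 - <<'E'
from plant import r
print(r.close_job())
E
```

```text
490,277 [ -1.7 -94.5  35.5]
280,360 [ -4.8 -89.7  35.5]
the job is handed in; nothing more can be done
None
```

I rolled the sample over the sill into the groove, slid it into the sampling port until it seated, let go and handed the job in at about 28 s. No verdict is reported back.

- **Rolling:** I pushed it with both open fingers on the shell, at about 30 mm/s on the flat and 8–12 mm/s over the crest. The highest push I read on the ramp was about 3 N. It dropped into the groove by itself, clear of the fingers, with the stem about 31 mm short of the port. Measured at rest it was about 1 mm off the groove line and parallel to it.
- **Seating:** I pushed the plug with the shut fingers. It slid at 1–3 N, and then the force rose with depth. I held it at about 10 N for 0.6 s without movement and backed away.
- **Last checks:** The final pictures show it in the groove with the stem about 20 mm into the port. The arm was clear, and the vials, block, dropper and spanner looked undisturbed.
- **Camera disagreement:** For the final plug position, the top camera puts it 1.7 mm off the groove line at y -94.5 mm. The scene camera puts it 4.8 mm off at y -89.7 mm. The scene camera had also read the plug about 2 mm further off than the top camera when the cylinder lay in the groove, so I trusted the top view. I read the last scene point off the near rim of the plug rather than its exact centre.

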